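# Hold a setting block square in the corner jig

### The arm

A 6-joint arm with a two-finger parallel gripper is mounted at the origin on the work surface. World frame = base frame: x ahead of the robot, y to its left, z up, the work surface at z = 0. Lengths are in m, angles in rad, forces in N, time in s.
With the tool pointing down it reaches from about 0.425 to 0.95 m from the base axis. Payload 3.5 kg.
Tool frame: the origin (TCP) lies midway between the tips of the shut fingers; the grasp point (between the pads) lies 19 mm behind it; x points along the fingers, y is the direction in which the jaws open and shut, and the axes are right-handed (so a half turn about x gives the same grasp; the last joint's range is limited). The gripper opens to 85 mm and grips with 20 to 120 N. Pads are 22 mm wide; open, the fingers measure 114 mm over their backs; the gripper's body (76 mm by 85 mm) begins 54 mm behind the grasp point. The pads swing forward as they close: fully open they stand 13 mm farther back than shut.
Start: joints at [-1.265, 0.286, 1.577, -0, 1.279, -0.15], TCP at [0.297, -0.606, 0.231] pointing down, gripper open.
Joint ranges: [-2.77, 2.77], [-0.9, 2.22], [0.21, 2.48], [-1.53, 4.67], [0.24, 2.81], [-2.84, 2.84]. Speed limits (rad/s): [2.79, 2.79, 3.14, 3.14, 3.14, 3.14].

### API

Orientations are given as a unit quaternion [x, y, z, w].
In Python, from plant import sensors, optics, ctrl gives the robot as it stands.
- The arm moves only by the tool arm_command, never from a script. Its argument "increments" is a list that holds one entry, the list of rows, each a list of 4 numbers: the shift along the tool's x, y, z in cm, then the turn about the tool's x in rad. A call has 1 to 20 rows; each row shifts and turns the commanded pose from where the row before left it, along the tool's axes as they then stand; what a row does not reach is not made up. A row lasts 1/8 s, in which the tool goes at most 62.5 mm and 10.7 degrees, less where a joint would pass 70% of its speed; a pose out of reach is approached as far as the arm can. A call with a gripper value outside its range is refused whole. "grip" is the finger opening in cm, from 0 to 8.54, set as the call begins (left out, the last holds). The fingers move at their own pace and stop on an object; "grip_force" is the grip in N (left out, the last holds). Time passes only in rows, so rows that do not move let the fingers close. It gives the time, the measured TCP pose, the force and the opening at its end, in the units of the state.
- sensors.get_state(): the state, without advancing time (a new reading comes with each control period).
- optics.read_camera(name): name is "side" or "top"; returns the picture (480x640x3 uint8, blue, green, red); there is no depth.
- optics.camera_model(name): a dict with "camera_matrix" (3x3 intrinsics, pixels), "dist" ([k1, k2, p1, p2, k3] as OpenCV has them; the pictures are not rectified), "world_from_camera" (4x4, takes a point from camera to world coordinates). Camera axes: x right, y up, looking along -z (the intrinsics and any distortion apply to the point x, -y, -z); pixel columns grow to the right and rows downward; lengths in m; the calibration is good to about 2 mm. A picture is of the moment at which its call begins. camera_model takes no time and is no camera call.
- ctrl.sign_off(): hands the job in, once; it reports no verdict.
Trained networks look in the newest picture that a camera, given by its name, has taken for a name from the list of things; names that differ only in an ending like _2 or _b are one class to them, and where a whole thing is asked for, a point or a joint stands for the part that bears it (a point fixed in the world has none). Each returns a list of dicts, best first, with "conf" (0 to 1); they miss things now and then, are a little off and sometimes report something else, mostly with a low value. They report only what shows in the picture. A call takes as long as a camera call.
- optics.boxes_of(camera, query): "at" ([row, column] in pixels, amid what is visible of it).
- optics.place_of(camera, query): "at" ([row, column] in pixels: a listed point, or the origin of a listed thing).
The state is a dict: "time": time; "qpos": joint angles; "dq": joint speeds; "joint_efforts": joint torques, N m; "eef_pos": TCP position; "tcp_rot": TCP orientation; "contact_force": force on the tool from outside, world axes, zero at the start; "wrist_torque": the same for the moment, N m; "opening": opening from 0.0 (shut) to 1.0 (fully open).
Only numpy, scipy, OpenCV 4.12 (cv2) and the standard library are available. Lean on these libraries where they do the work, as an engineer would, in place of code of your own. Each camera call takes 0.05 s, during which the arm holds its last target.

### The job

Lift the top setting block (the one with the brass stem) off the nested pile, stand it flat on the steel plate of the corner jig and press it firmly into the corner, so that it lies flush against both blue fences at once. Finish while still holding the block by the gripper and pressing it against both fences; do not let go. Leave the other two blocks nested where they are, and do not disturb the glue jar, the black tin or the hammer.

Things in the scene. Friction and masses are not known exactly. Their poses are not given: they have to be found in the camera images.
- block_top_centre (a point): Centre (35 mm above the underside) of the top block of the pile, the one to move. Aluminium foot 64 x 64 mm, 40 mm high; a brass stem 24 x 24 mm, 30 mm high, stands in the middle of its top, sides parallel to the foot's (70 mm high in all): grip it by the stem. x and y square to its sides, z up; the four sides are alike, so any quarter turn will do.
- block_top: The same block as a body; origin at the centre of its underside. A blind square hollow in the underside, 32 x 32 mm and 34 mm deep, sits over the stem of the block below, so it must rise 30 mm to come free. 0.36 to 0.6 kg. Its foot, the jig plate and the fences are smooth metal (friction about 0.25).
- block_mid_centre (a point): Centre (35 mm above its underside) of the middle block of the pile: same shape and size, with a dark steel stem. Each block has a thin black band round its foot. Leave it.
- block_low_centre (a point): Centre (35 mm above its underside) of the lowest block, standing on the bench: same shape, dark steel stem. Leave it. The blocks stack at 40 mm spacing.
- jig_corner (a point): Point on top of the jig's plate where the lines of the two fences' inner faces cross. z up; one fence stands on the +x side (its face runs along -y), the other on the +y side (face along -x). The block belongs on the -x, -y side: its centre ends 32 mm from both face lines, 35 mm above the plate. Plate: dark steel, fixed, 200 x 200 x 12 mm, any yaw; its centre lies at x -60, y -60 mm from here.
- fence_x: Blue fence on the jig's +x side, 18 mm thick, 130 mm long, 26 mm high above the plate; rigid and fixed to the plate. Origin at the centre of its underside, 9 mm behind its inner face; axes as the jig corner's. The fences stop 8 mm short of the corner point.
- fence_y: Blue fence on the jig's +y side: 18 mm thick, 130 mm long, 26 mm high, rigid and fixed. Origin at the centre of its underside, 9 mm behind its inner face; axes as the jig corner's.
- glue_jar: Bystander: amber glue jar with a black cap, 52 mm across, 85 mm high, loose; origin at its underside. Do not disturb it.
- stamp_tin: Bystander: open black tin, 70 mm across, 90 mm high, loose; origin at its underside. Do not disturb it.
- mallet: Bystander: hammer with a wooden handle, about 220 mm long, lying loose on the bench beyond the left side. Do not disturb it.

How it is judged:
By the outcome, as a careful person would: the job done as asked, in the order asked, and still so for the second after the job is handed in, while the arm keeps its last pose, push and grip.
It also fails if it takes over 51 s, if anything falls off the work surface, if the arm or the gripper's body presses on something with over 40 N, if the wrist force passes 120 N, or if a joint passes its speed limit or range.

## Working session

There is one attempt and no reset: what is moved stays moved. The work goes in short steps, Python scripts to look and compute and a tool call to move; the robot and the scene stay as the last step left them, time stands still between calls to the robot, and variables do not carry over. Pictures are saved under pics/ and viewed, and the job is handed in when it is done.

Besides the shell and the picture viewer there is one more tool, called after "Request:" as name(argument=value, ...), one argument or row to a line, values as JSON. arm_command: Moves the arm, as the interface text tells. Its arguments: {"type":"object","properties":{"increments":{"type":"array","items":{"type":"array","items":{"type":"array","items":{"type":"number"}}}},"grip":{"type":"number"},"grip_force":{"type":"number"}},"required":["increments"]}

```bash
ls; mkdir -p pics; cat > h.py <<'E'
import numpy as np,cv2,json
from plant import sensors,optics,ctrl
def ray(name,rc):
    m=optics.camera_model(name);K=np.array(m["camera_matrix"],float);d=np.array(m["dist"],float);T=np.array(m["world_from_camera"])
    p=cv2.undistortPoints(np.array([[[rc[1],rc[0]]]],float),K,d)[0,0]
    v=T[:3,:3]@np.array([p[0],-p[1],-1.]);return T[:3,3],v/np.linalg.norm(v)
def onz(name,rc,z):
    o,v=ray(name,rc);return o+v*(z-o[2])/v[2]
def tri(a,b):
    o1,v1=ray("top",a);o2,v2=ray("side",b)
    s=np.linalg.lstsq(np.c_[v1,-v2],o2-o1,rcond=None)[0]
    p,q=o1+s[0]*v1,o2+s[1]*v2;return (p+q)/2,np.linalg.norm(p-q)
def proj(name,P):
    m=optics.camera_model(name);K=np.array(m["camera_matrix"],float);d=np.array(m["dist"],float);T=np.array(m["world_from_camera"])
    P=np.atleast_2d(P);c=(P-T[:3,3])@T[:3,:3];c=c*[1,-1,-1]
    return cv2.projectPoints(c,np.zeros(3),np.zeros(3),K,d)[0][:,0]
E
python3 - <<'E'
from h import *
np.set_printoptions(precision=4,suppress=True)
for c in("top","side"):
    im=optics.read_camera(c);cv2.imwrite(f"pics/{c}0.png",im);print(c,np.array(optics.camera_model(c)["world_from_camera"]))
for q in["block_top_centre","block_mid_centre","block_low_centre","jig_corner","fence_x","fence_y","glue_jar","stamp_tin","mallet"]:
    for c in("top","side"):
        print(q,c,[(np.round(r["at"],1).tolist(),round(r["conf"],2)) for r in optics.place_of(c,q)[:3]])
print(sensors.get_state())
E
```

```text
pics
top [[-0.0039  0.9844 -0.1759  0.3826]
 [-0.9999 -0.0056 -0.0093  0.0801]
 [-0.0102  0.1759  0.9844  1.269 ]
 [ 0.      0.      0.      1.    ]]
side [[ 0.9857  0.1146 -0.1234  0.461 ]
 [-0.1674  0.5847 -0.7938 -0.8393]
 [-0.0188  0.8031  0.5955  0.817 ]
 [ 0.      0.      0.      1.    ]]
block_top_centre top [([281.9, 269.7], 0.85)]
block_top_centre side [([222.0, 270.4], 0.8)]
block_mid_centre top [([285.0, 274.2], 0.49)]
block_mid_centre side [([233.7, 272.5], 0.67)]
block_low_centre top [([286.8, 274.7], 0.56), ([289.0, 151.2], 0.27)]
block_low_centre side []
jig_corner top [([311.3, 406.9], 0.96), ([286.1, 273.9], 0.4)]
jig_corner side [([384.6, 256.1], 0.86)]
fence_x top [([281.5, 395.0], 0.92), ([305.2, 439.8], 0.56)]
fence_x side [([365.0, 293.2], 0.8), ([417.5, 265.0], 0.55)]
fence_y top [([281.5, 395.0], 0.92), ([305.2, 439.8], 0.56)]
fence_y side [([365.0, 293.2], 0.8), ([417.5, 265.0], 0.55)]
glue_jar top [([196.8, 341.6], 0.63)]
glue_jar side [([300.6, 404.6], 0.59)]
stamp_tin top [([328.6, 350.8], 0.72)]
stamp_tin side [([329.6, 230.9], 0.74)]
mallet top [([289.3, 152.5], 0.8)]
mallet side []
{'time': 1.0, 'qpos': array([-1.265 ,  0.2863,  1.5767, -0.    ,  1.2786, -0.15  ]), 'dq': array([ 0.0001,  0.0011, -0.0002,  0.0006,  0.0002,  0.001 ]), 'joint_efforts': array([ -0.0003, -40.5971, -29.295 ,  -0.0001,   0.0004,  -0.    ]), 'eef_pos': array([ 0.2971, -0.6061,  0.2314]), 'tcp_rot': array([-0.6888, -0.1597,  0.6888, -0.1598]), 'contact_force': array([-0.307 , -0.5522,  0.1099]), 'wrist_torque': array([-0.0227,  0.0005, -0.0204]), 'opening': 0.9986513648829397}
```

View pics/top0.png

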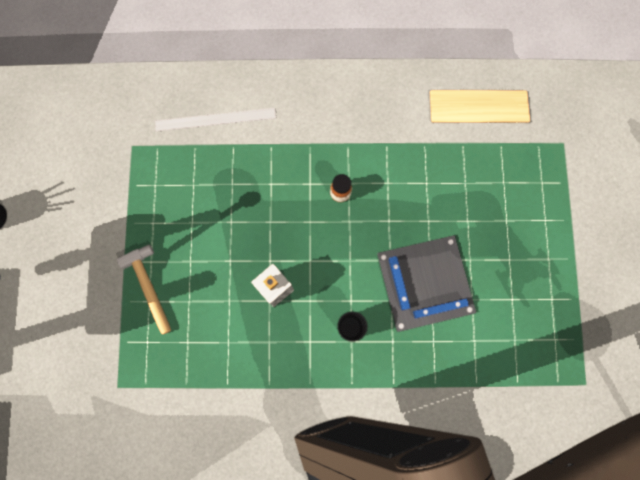

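View pics/side0.png

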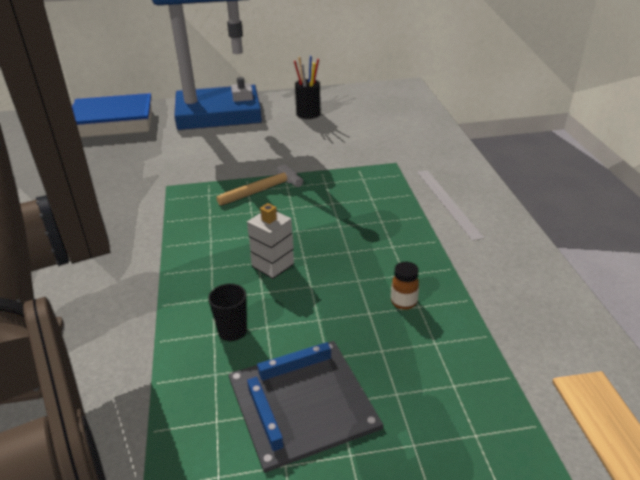

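```bash
python3 - <<'E'
from h import *
a=cv2.imread("pics/top0.png")[220:360,210:460];b=cv2.imread("pics/side0.png")[130:280,190:350]
cv2.imwrite("pics/zt.png",cv2.resize(a,None,fx=3.2,fy=3.2,interpolation=3));cv2.imwrite("pics/zs.png",cv2.resize(b,None,fx=4,fy=4,interpolation=3))
b=cv2.imread("pics/side0.png")[300:480,160:400];cv2.imwrite("pics/zj.png",cv2.resize(b,None,fx=3.3,fy=3.3,interpolation=3))
np.set_printoptions(precision=4,suppress=True)
print("top c",tri([281.9,269.7],[222,270.4]));print("mid",tri([285,274.2],[233.7,272.5]));print("jig",tri([311.3,406.9],[384.6,256.1]))
for n,r in(("top",[311.3,406.9]),("side",[384.6,256.1])):print(onz(n,r,.012))
for n,r in(("top",[281.9,269.7]),("side",[222,270.4])):print(onz(n,r,.115))
for r,s in(([281.5,395],[365,293.2]),([305.2,439.8],[417.5,265.])):print("fence",onz("top",r,.012),onz("side",s,.012))
E
```

```text
top c (array([0.5135, 0.1898, 0.1101]), np.float64(0.00186422031967002))
mid (array([0.5123, 0.1817, 0.0855]), np.float64(0.008218340692370634))
jig (array([ 0.4501, -0.1373,  0.0019]), np.float64(0.0007348010212880553))
[ 0.45   -0.1356  0.012 ]
[ 0.4499 -0.1461  0.012 ]
[0.5121 0.1893 0.115 ]
[0.5141 0.1828 0.115 ]
fence [ 0.523  -0.1088  0.012 ] [ 0.5174 -0.1144  0.012 ]
fence [ 0.4642 -0.2165  0.012 ] [ 0.4586 -0.2158  0.012 ]
```

View pics/zt.png

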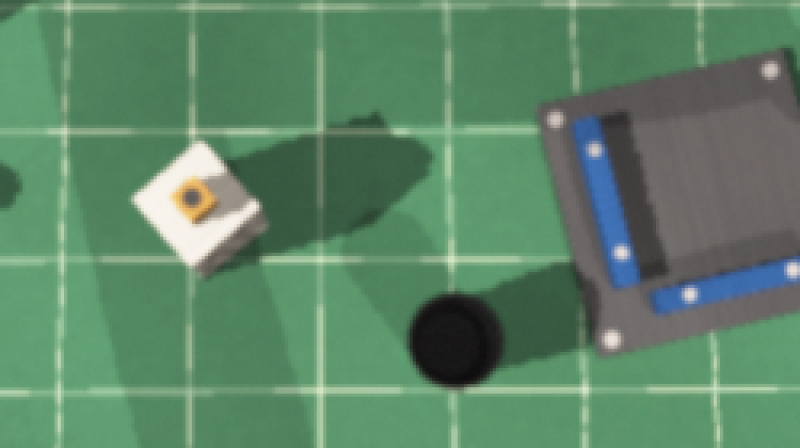

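View pics/zs.png

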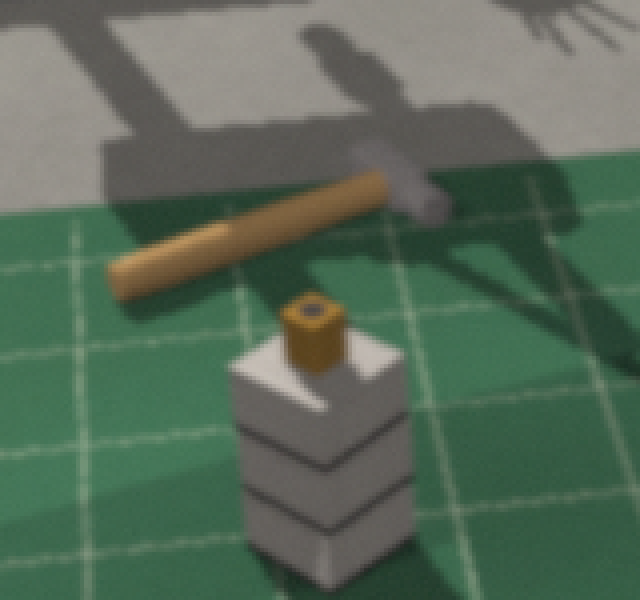

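View pics/zj.png

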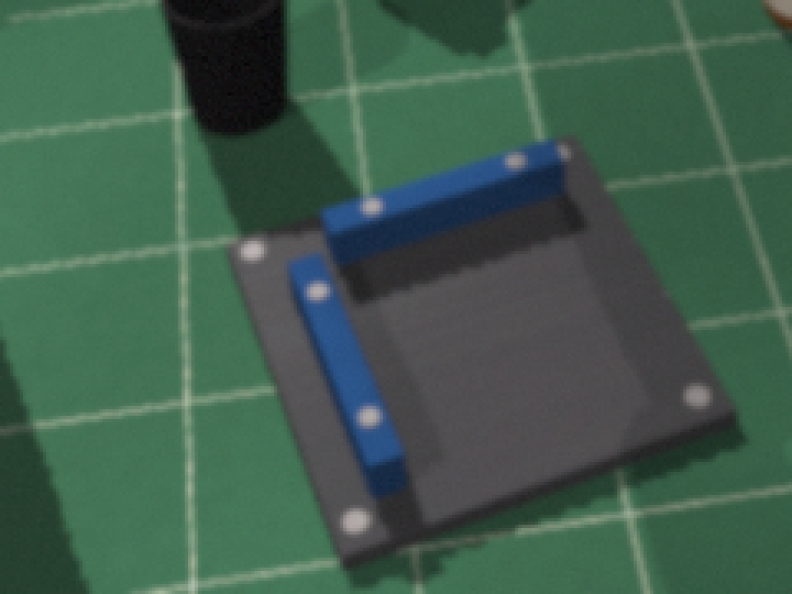

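```bash
python3 - <<'E'
from h import *
a=cv2.imread("pics/top0.png")[225:340,370:490];cv2.imwrite("pics/zt2.png",cv2.resize(a,None,fx=5,fy=5,interpolation=3))
a=cv2.imread("pics/top0.png")[255:315,240:300];cv2.imwrite("pics/zt3.png",cv2.resize(a,None,fx=10,fy=10,interpolation=3))
E
```

```text
(no output)
```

View pics/zt2.png

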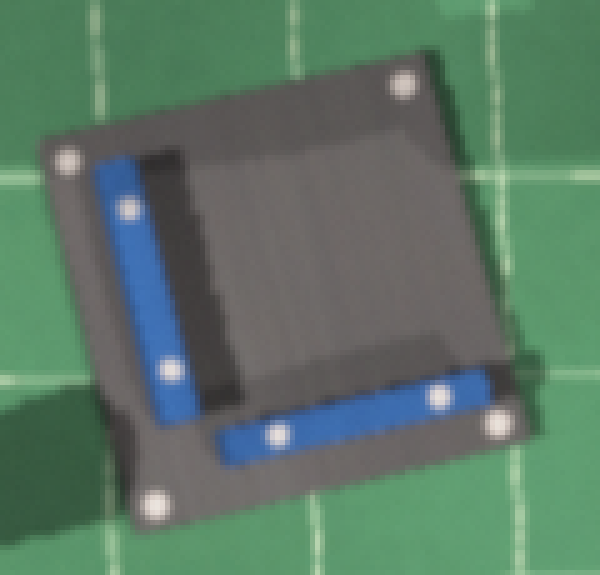

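View pics/zt3.png

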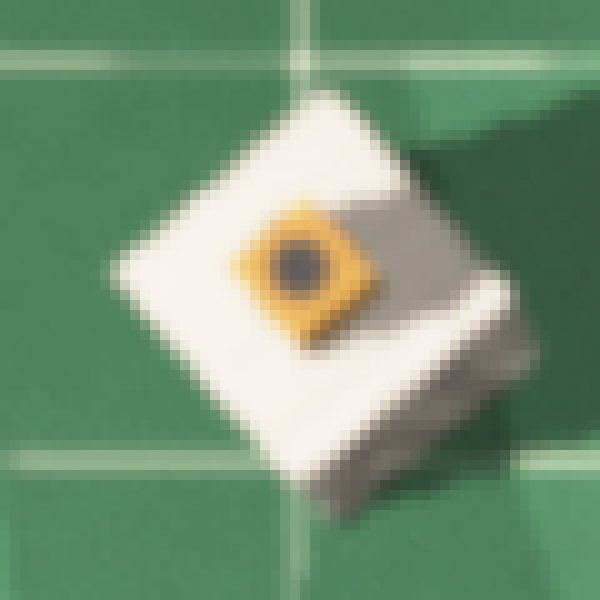

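```bash
cat > fit.py <<'E'
from h import *
from scipy.optimize import least_squares
def un(p,s,o): p=np.array(p,float);return (p+.5)/s-.5+np.array(o)
def place(q,P):
    c,s=np.cos(q[2]),np.sin(q[2]);P=np.asarray(P)
    return np.c_[q[0]+c*P[:,0]-s*P[:,1],q[1]+s*P[:,0]+c*P[:,1],P[:,2]]
def fit(q0,obs,shift=None):
    # obs: list (cam, pix Nx2, P Nx3); params x,y,yaw (+ shifts side & top world-xy-ish via pixel offsets w/ prior)
    def f(v):
        r=[]
        for c,px,P in obs:
            o=v[3:5] if c=="top" else v[5:7]
            r.append((proj(c,place(v,P))+o-px).ravel())
        return np.r_[np.concatenate(r),v[3:7]*1.0]
    s=least_squares(f,np.r_[q0,0,0,0,0],loss="soft_l1",x_scale=np.r_[.01,.01,.05,1,1,1,1]);return s.x,f(s.x)
E
python3 - <<'E'
from fit import *
np.set_printoptions(precision=4,suppress=True,linewidth=150)
mm=1e-3
def J(L): return np.array([[a*mm,b*mm,(c+12)*mm] for a,b,c in L])
jl=[(40,-160,0),(-160,-160,0),(40,40,0),(-160,40,0),(18,-138,26),(0,-138,26),(0,-8,26),(18,-8,26),(-8,0,26),(-8,18,26),(-138,0,26),(-138,18,26)]
jt=un([(43,140),(430,50),(135,530),(535,437),(95,167),(133,157),(198,412),(162,425),(217,432),(226,464),(488,370),(492,402)],5,(370,225))
js=un([(573,138),(735,412),(230,242),(345,555),(556,142),(566,165),(330,238),(322,212),(318,255),(290,262),(405,460),(375,467)],3.3,(160,300))
for ob in([("top",jt,J(jl)),("side",js,J(jl))],[("top",jt,J(jl))],[("side",js,J(jl))]):
    v,r=fit([.45,-.136,np.pi/2],ob);print("jig",v,np.abs(r).max());print(r[:-4].reshape(-1,2).round(1).tolist())
f=[(32,32,120),(-32,32,120),(-32,-32,120),(32,-32,120)]; st=[(12,12,150),(-12,12,150),(-12,-12,150),(12,-12,150)]; b=[(32,32,0),(-32,32,0),(-32,-32,0),(32,-32,0)]
M=lambda L:np.array(L)*mm
# at yaw~45deg: (+,+)->+x world(up in top); (-,+)->+y (left); (-,-)->-x (down); (+,-)->-y (right)
bt=un([(318,88),(112,270),(300,487),(515,290),(305,200),(232,265),(308,340),(382,280)],10,(240,255))
# side: image right=+x, up=+y
bs=un([(405,353),(325,411),(229,370),(347,307),(312,292),(283,312),(316,325),(412,532),(330,590),(250,545)],4,(190,130))
Pt=M(f+st);Ps=M([f[0],f[3],f[2],st[0],st[1],st[2],st[3],b[0],b[3],b[2]])
for ob in([("top",bt,Pt),("side",bs,Ps)],[("top",bt,Pt)],[("side",bs,Ps)]):
    v,r=fit([.513,.187,.7],ob);print("blk",v,np.degrees(v[2]));print(r[:-4].reshape(-1,2).round(1).tolist())
E
```

```text
jig [ 0.4513 -0.14    1.79   -0.0196  0.904   0.3419  1.4596] 1.9701474889622546
[[-1.4, -0.5], [-1.3, -0.1], [0.2, 0.9], [-0.5, 0.8], [0.4, -1.0], [0.0, -0.7], [0.5, 0.7], [0.4, -0.2], [0.8, -0.7], [0.9, 0.3], [-1.1, -0.6], [0.1, 0.3], [0.9, -1.0], [1.4, 0.5], [-1.3, 0.7], [-1.2, 1.6], [-0.6, -0.7], [0.3, -0.8], [0.6, -0.4], [-0.1, 0.0], [1.1, -0.7], [-0.8, 0.5], [0.3, -1.3], [-2.0, 0.6]]
jig [ 0.4491 -0.1395  1.7871  0.0735  0.0214  0.      0.    ] 1.2482808559534533
[[-1.2, -0.6], [-1.1, 0.0], [0.1, 0.9], [-0.5, 1.1], [0.5, -1.1], [0.1, -0.7], [0.4, 0.8], [0.3, -0.1], [0.7, -0.7], [0.8, 0.3], [-1.1, -0.4], [0.1, 0.6]]
jig [ 0.4521 -0.1405  1.7918 -0.     -0.     -0.0879  1.3254] 1.702884467323429
[[0.8, -1.0], [1.6, 0.4], [-1.3, 0.8], [-0.9, 1.7], [-0.6, -0.8], [0.3, -0.9], [0.7, -0.4], [-0.1, 0.0], [1.2, -0.7], [-0.7, 0.5], [0.6, -1.3], [-1.7, 0.7]]
blk [ 0.5109  0.1861 -0.8318  0.1237  0.741   0.4612 -0.1207] -47.65795284155694
[[0.8, -0.3], [0.2, 0.5], [0.3, -0.2], [0.1, 0.2], [0.2, -0.8], [-0.7, 0.0], [-1.0, 0.6], [-0.2, -0.8], [0.2, -0.6], [-0.8, -0.4], [-0.2, -1.1], [-0.1, -0.2], [-0.2, -0.3], [-1.0, -0.1], [-0.3, 0.6], [1.2, 0.5], [2.0, 1.3], [-0.2, 1.0]]
blk [ 0.509   0.1857 -0.8302 -0.0371 -0.0041  0.      0.    ] -47.569065344800535
[[0.8, -0.3], [0.2, 0.6], [0.4, -0.1], [0.1, 0.3], [0.2, -0.7], [-0.7, 0.1], [-1.0, 0.7], [-0.2, -0.7]]
blk [ 0.5123  0.1873 -0.8369  0.     -0.     -0.092   0.2248] -47.95282174967311
[[0.3, -0.6], [-0.8, -0.5], [-0.1, -1.2], [0.0, -0.3], [-0.0, -0.4], [-0.9, -0.2], [-0.3, 0.5], [1.2, 0.5], [1.9, 1.2], [-0.2, 0.9]]
```

```bash
python3 - <<'E'
from h import *
from scipy.spatial.transform import Rotation as R
np.set_printoptions(precision=4,suppress=True,linewidth=150)
s=sensors.get_state();r=R.from_quat(s["tcp_rot"]).as_matrix();print(r)
print("jaw yaw",np.degrees(np.arctan2(r[1,1],r[0,1])),"q6 - q1 rel",s["qpos"])
for n,t,d in(("jar",[196.8,341.6],[300.6,404.6]),("tin",[328.6,350.8],[329.6,230.9])):print(n,onz("top",t,0),onz("side",d,0))
E
```

```text
[[ 0.      0.4402 -0.8979]
 [-0.0001 -0.8979 -0.4402]
 [-1.      0.0001  0.    ]]
jaw yaw -63.884592461955684 q6 - q1 rel [-1.265   0.2863  1.5767 -0.      1.2786 -0.15  ]
jar [0.7423 0.0188 0.    ] [0.7588 0.0232 0.    ]
tin [0.4094 0.0008 0.    ] [0.4132 0.0061 0.    ]
```

Request:
arm_command(
  increments=[
    [[0,0,0,-0.142],[0,0,0,-0.142],[0,-0.7,-1.8,0],[0,-1.36,-3.53,0],[0,-1.36,-3.53,0],[0,-1.36,-3.53,0],[0,-1.36,-3.53,0],[0,-1.36,-3.53,0],[0,-1.36,-3.53,0],[0,-1.36,-3.53,0],[0,-1.36,-3.53,0],[0,-1.36,-3.53,0],[0,-1.36,-3.53,0],[0,-1.36,-3.53,0],[0,-0.7,-1.8,0]],
  ],
  grip=5.5,
  grip_force=60,
)

```text
time: 2.88
eef_pos: [0.5005, -0.1967, 0.2314]
tcp_rot: [0.659, 0.256, -0.659, 0.256]
contact_force: [0.2, 1.1, -0.3]
opening: 0.644
```

Request:
arm_command(
  increments=[
    [[0,-2.78,-2.68,0],[0,-2.78,-2.68,0],[0,-2.78,-2.68,0],[0,-2.78,-2.68,0],[0,-2.78,-2.68,0],[0,-2.78,-2.68,0],[0,-2.78,-2.68,0],[0,-2.78,-2.68,0],[0,-2.0,-2.0,0],[0,-1.5,-1.4,0],[0,0,0,0],[0,0,0,0]],
  ],
)

```text
time: 4.38
eef_pos: [0.5101, 0.1578, 0.2313]
tcp_rot: [-0.659, -0.255, 0.659, -0.256]
contact_force: [0.3, 1.0, -0.1]
opening: 0.641
```

```bash
cat > st.py <<'E'
from h import *
from scipy.spatial.transform import Rotation as R
import sys
np.set_printoptions(precision=4,suppress=True,linewidth=150)
def go(tx,ty,tyaw=None):
    s=sensors.get_state();r=R.from_quat(s["tcp_rot"]).as_matrix()
    print("t",s["time"],"pos",s["eef_pos"],"yaw",np.degrees(np.arctan2(r[1,1],r[0,1])),"down",r[:,0],"F",s["contact_force"],"M",s["wrist_torque"],"open",s["opening"])
    d=np.array([tx,ty,s["eef_pos"][2]])-s["eef_pos"];print("tool delta cm",r.T@d*100)
    return s,r
E
python3 - <<'E'
from st import *
go(.5109,.1865)
for c in("top","side"):
    im=optics.read_camera(c);cv2.imwrite(f"pics/{c}1.png",im)
a=cv2.imread("pics/top1.png")[220:340,200:340];b=cv2.imread("pics/side1.png")[110:290,170:380]
cv2.imwrite("pics/c1.png",np.hstack([cv2.resize(a,(400,343),interpolation=3),cv2.resize(b,(400,343),interpolation=3)]))
E
```

```text
t 4.375 pos [0.5101 0.1578 0.2313] yaw -47.65571336452462 down [-0.0001 -0.0005 -1.    ] F [ 0.2959  0.9786 -0.0514] M [ 0.0189 -0.0767  0.0502] open 0.6408901488983174
tool delta cm [-0.0015 -2.0644 -1.9941]
```

View pics/c1.png

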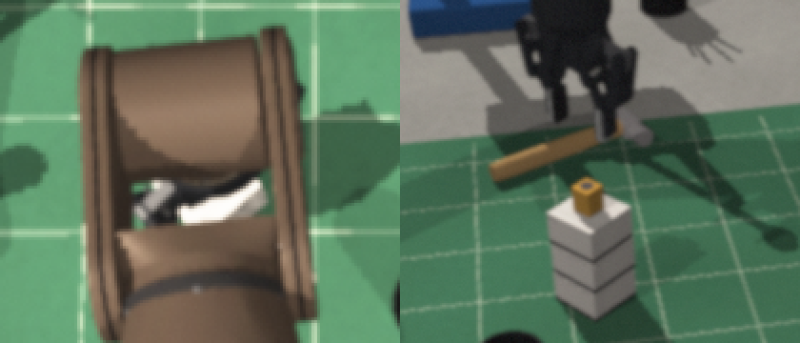

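Request:
arm_command(
  increments=[
    [[0,-1.03,-1.0,0],[0,-1.03,-1.0,0],[0,0,0,0],[2.5,0,0,0],[2.5,0,0,0],[1.3,0,0,0],[0,0,0,0],[0,0,0,0]],
  ],
)

```text
time: 5.48
eef_pos: [0.5118, 0.1872, 0.1694]
tcp_rot: [0.66, 0.255, -0.659, 0.256]
contact_force: [-0.9, -0.4, 0.7]
opening: 0.644
```

```bash
python3 - <<'E'
from st import *
go(.5109,.1865)
im=optics.read_camera("side");cv2.imwrite("pics/side2.png",im)
cv2.imwrite("pics/c2.png",cv2.resize(im[150:300,190:350],None,fx=4,fy=4,interpolation=3))
E
```

```text
t 5.475 pos [0.5118 0.1872 0.1694] yaw -47.613094123442 down [ 0.0018  0.0003 -1.    ] F [-0.9188 -0.4221  0.6865] M [ 0.035  -0.0307  0.0333] open 0.643516873639958
tool delta cm [-0.0002 -0.0095  0.1133]
```

View pics/c2.png

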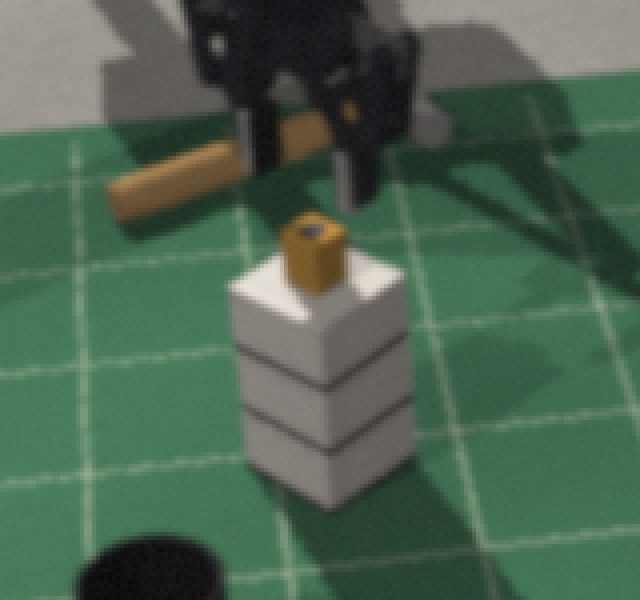

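Request:
arm_command(
  increments=[
    [[1.5,0,0.05,0],[1.5,0,0,0],[1.0,0,0,0],[0.5,0,0,0],[0,0,0,0],[0,0,0,0]],
  ],
)

```text
time: 6.28
eef_pos: [0.5111, 0.1868, 0.1238]
tcp_rot: [0.66, 0.256, -0.659, 0.256]
contact_force: [-0.4, 0.1, 0.0]
opening: 0.643
```

```bash
python3 - <<'E'
from st import *
go(.5109,.1865)
im=optics.read_camera("side");cv2.imwrite("pics/side3.png",im)
cv2.imwrite("pics/c3.png",cv2.resize(im[150:300,190:350],None,fx=4,fy=4,interpolation=3))
E
```

```text
t 6.275 pos [0.5111 0.1868 0.1238] yaw -47.61272638866249 down [ 0.0009  0.0002 -1.    ] F [-0.4333  0.0694  0.0134] M [ 0.0245  0.0383 -0.006 ] open 0.6434768277768818
tool delta cm [-0.      0.0104  0.0373]
```

View pics/c3.png

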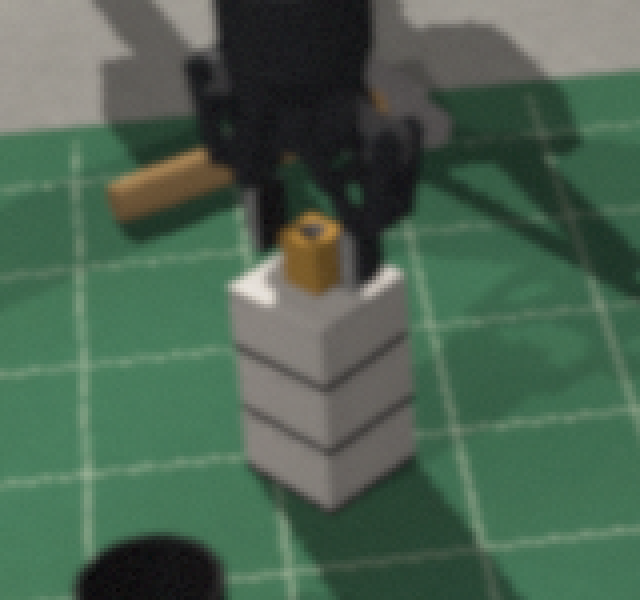

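Jaws straddle the stem at zoomed (312,250), tips just above the foot. Close.

Request:
arm_command(
  increments=[
    [[0,0,0,0],[0,0,0,0],[0,0,0,0],[0,0,0,0],[0,0,0,0],[0,0,0,0]],
  ],
  grip=1.5,
  grip_force=80,
)

```text
time: 7.08
eef_pos: [0.5112, 0.1869, 0.124]
tcp_rot: [0.66, 0.256, -0.659, 0.256]
contact_force: [0.1, 0.8, 5.1]
opening: 0.266
```

```bash
python3 - <<'E'
from st import *
go(.5109,.1865)
E
```

```text
t 7.075 pos [0.5112 0.1869 0.124 ] yaw -47.61389204297622 down [ 0.0012  0.0003 -1.    ] F [0.0502 0.8337 5.0559] M [ 0.0565  0.0994 -0.0348] open 0.26579500637349435
tool delta cm [-0.      0.0078  0.0468]
```

Request:
arm_command(
  increments=[
    [[-0.5,0,0,0],[-1,0,0,0],[-1,0,0,0],[-1,0,0,0],[-1.5,0,0,0],[-2,0,0,0],[-2,0,0,0],[-1,0,0,0],[0,0,0,0],[0,0,0,0]],
  ],
)

```text
time: 8.32
eef_pos: [0.5101, 0.1866, 0.2224]
tcp_rot: [-0.659, -0.256, 0.66, -0.255]
contact_force: [-0.3, -0.3, -3.5]
opening: 0.267
```

```bash
python3 - <<'E'
from st import *
go(.4892,-.1643)
im=optics.read_camera("side");cv2.imwrite("pics/side4.png",im)
cv2.imwrite("pics/c4.png",cv2.resize(im[100:300,180:360],None,fx=3,fy=3,interpolation=3))
E
```

```text
t 8.325 pos [0.5101 0.1866 0.2224] yaw -47.61469523330673 down [-0.0017 -0.0003 -1.    ] F [-0.2788 -0.2816 -3.5153] M [-0.0679 -0.0025  0.0218] open 0.2665652132506647
tool delta cm [ 0.0129 24.5105 25.204 ]
```

View pics/c4.png

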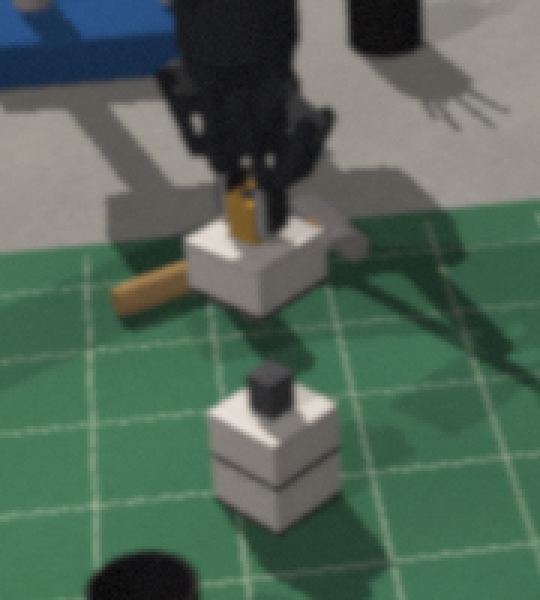

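Request:
arm_command(
  increments=[
    [[0,1.1,1.0,0],[0,2.27,2.04,0],[0,2.27,2.04,0],[0,2.27,2.04,0],[0,2.27,2.04,0],[0,2.27,2.04,0],[0,2.27,2.04,0],[0,2.27,2.04,0],[0,2.27,2.04,0],[0,2.27,2.04,0],[0,2.27,2.04,0],[0,2.27,2.04,0],[0,1.1,1.0,0],[0,0,0,0.13],[0,0,0,0.13],[0,0,0,0.13],[0,0,0,0.13],[0,0,0,0],[0,0,0,0]],
  ],
)

```text
time: 10.75
eef_pos: [0.5132, -0.1786, 0.2232]
tcp_rot: [-0.703, -0.078, 0.703, -0.078]
contact_force: [-0.5, 1.3, -5.3]
opening: 0.266
```

```bash
python3 - <<'E'
from st import *
go(.5131,-.1794)
E
```

```text
t 10.75 pos [ 0.5132 -0.1786  0.2232] yaw -77.29381853932858 down [-0.0003  0.0003 -1.    ] F [-0.5038  1.2714 -5.3176] M [-0.0279  0.0398  0.0436] open 0.26564347930018023
tool delta cm [-0.      0.0782  0.0261]
```

Descend to about 20 mm above the plate and look.

Request:
arm_command(
  increments=[
    [[2,0,0,0],[4,0,0,0],[4,0,0,0],[3,0,0,0],[1.5,0,0,0],[0,0,0,0],[0,0,0,0]],
  ],
)

```text
time: 11.62
eef_pos: [0.5146, -0.1794, 0.08]
tcp_rot: [0.704, 0.077, -0.702, 0.078]
contact_force: [-0.4, -0.3, -3.5]
opening: 0.262
```

```bash
python3 - <<'E'
from st import *
go(.5131,-.1794)
a=optics.read_camera("top");cv2.imwrite("pics/top5.png",a)
b=optics.read_camera("side");cv2.imwrite("pics/side5.png",b)
cv2.imwrite("pics/c5.png",np.hstack([cv2.resize(a[225:340,370:490],(400,383),interpolation=3),cv2.resize(b[270:470,210:410],(383,383),interpolation=3)]))
E
```

```text
t 11.625 pos [ 0.5146 -0.1794  0.08  ] yaw -77.39017777763897 down [ 0.0027 -0.0015 -1.    ] F [-0.384  -0.3024 -3.5025] M [0.0362 0.02   0.0005] open 0.2618443713072068
tool delta cm [-0.0004 -0.0307  0.142 ]
```

View pics/c5.png

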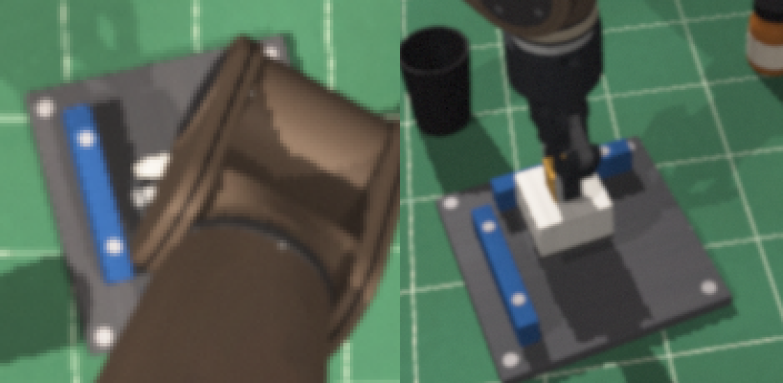

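Request:
arm_command(
  increments=[
    [[1,0,0,0],[0.7,0,0,0],[0.3,0,0,0],[0.2,0,0,0],[0,0,0,0]],
  ],
)

```text
time: 12.35
eef_pos: [0.5135, -0.1788, 0.0564]
tcp_rot: [0.703, 0.077, -0.703, 0.078]
contact_force: [0.5, 1.0, -4.1]
opening: 0.268
```

Request:
arm_command(
  increments=[
    [[0.15,0,0,0],[0,0,0,0],[0,0,0,0]],
  ],
)

```text
time: 12.72
eef_pos: [0.5141, -0.1791, 0.056]
tcp_rot: [0.703, 0.077, -0.702, 0.078]
contact_force: [-2.5, -0.1, 4.9]
opening: 0.269
```

Request:
arm_command(
  increments=[
    [[0,-0.4,0.4,0],[0,-0.4,0.4,0],[0,-0.4,0.4,0],[0,-0.3,0.3,0],[0,0,0,0],[0,0,0,0]],
  ],
)

```text
time: 13.48
eef_pos: [0.4961, -0.1677, 0.0561]
tcp_rot: [0.704, 0.077, -0.702, 0.078]
contact_force: [-0.4, -0.3, 6.5]
opening: 0.262
```

```bash
cat > jg.py <<'E'
from st import *
def jg():
    s,r=go(.4892,-.1643)
    jx=np.array([np.cos(1.79),np.sin(1.79)]);jy=np.array([-jx[1],jx[0]]);d=s["eef_pos"][:2]-np.array([.451,-.14]);F=s["contact_force"][:2]
    print("jig xy mm",d@jx*1000,d@jy*1000,"F on fences",-F@jx,-F@jy)
E
python3 -c "
from jg import *
jg()"
```

```text
t 13.475 pos [ 0.4961 -0.1677  0.0561] yaw -77.40578267880878 down [ 0.0021 -0.0012 -1.    ] F [-0.4485 -0.2971  6.5247] M [0.0251 0.1096 0.0156] open 0.2617601688464564
tool delta cm [-0.0018 -0.4788  0.5989]
jig xy mm -36.81004341939374 -37.99401741036982 F on fences 0.19242830089456875 -0.5024051274622279
```

Request:
arm_command(
  increments=[
    [[0,-0.2,0,0],[0,-0.15,0,0],[0,-0.1,0,0],[0,0,0,0],[0,0,0,0]],
  ],
)

```text
time: 14.1
eef_pos: [0.4954, -0.1643, 0.0561]
tcp_rot: [0.704, 0.077, -0.702, 0.079]
contact_force: [1.5, -2.5, 4.7]
opening: 0.266
```

```bash
python3 -c "
from jg import *
jg()"
```

```text
t 14.1 pos [ 0.4954 -0.1643  0.0561] yaw -77.34847481811421 down [ 0.003  -0.0035 -1.    ] F [ 1.4517 -2.4913  4.7104] M [-0.4148 -0.0174  0.0865] open 0.2663176875043852
tool delta cm [-0.0019 -0.1353  0.6093]
jig xy mm -33.36825713199953 -38.0969797418064 F on fences 2.7473590347048384 0.8752390853067288
```

Request:
arm_command(
  increments=[
    [[0,-0.1,0,0],[0,-0.1,0,0],[0,0,0,0],[0,0,0,0]],
  ],
)

```text
time: 14.6
eef_pos: [0.4955, -0.164, 0.0562]
tcp_rot: [0.704, 0.076, -0.701, 0.081]
contact_force: [0.1, -7.8, 3.2]
opening: 0.265
```

```bash
python3 -c "
from jg import *
jg()"
```

```text
t 14.6 pos [ 0.4955 -0.164   0.0562] yaw -77.24929333057565 down [ 0.0044 -0.0074 -1.    ] F [ 0.0878 -7.7964  3.2321] M [-1.3257 -0.0984  0.1782] open 0.26536937163094365
tool delta cm [-0.0025 -0.1044  0.618 ]
jig xy mm -33.048178554825284 -38.1848363403008 F on fences 7.628904078090835 -1.6096833208501171
```

Request:
arm_command(
  increments=[
    [[0,0,0.2,0],[0,0,0.2,0],[0,0,0.1,0],[0,0,0.1,0],[0,0,0,0],[0,0,0,0]],
  ],
)

```text
time: 15.35
eef_pos: [0.4907, -0.1651, 0.0564]
tcp_rot: [0.705, 0.075, -0.7, 0.081]
contact_force: [4.5, -6.1, 1.1]
opening: 0.261
```

```bash
python3 -c "
from jg import *
jg()"
```

```text
t 15.35 pos [ 0.4907 -0.1651  0.0564] yaw -77.34216239362321 down [ 0.0077 -0.0071 -0.9999] F [ 4.5393 -6.1377  1.0885] M [-1.1536 -0.645   0.0829] open 0.260824195197441
tool delta cm [-0.0017 -0.1068  0.1305]
jig xy mm -33.09065689167521 -33.30913944260294 F on fences 6.977901322406103 3.09602470233471
```

Request:
arm_command(
  increments=[
    [[0.1,0,0,0],[0.1,0,0.1,0],[0,0,0.1,0],[0,0,0,0],[0,0,0,0]],
  ],
)

```text
time: 15.98
eef_pos: [0.4902, -0.1653, 0.0563]
tcp_rot: [0.706, 0.075, -0.699, 0.08]
contact_force: [4.1, -4.4, 9.0]
opening: 0.266
```

```bash
python3 -c "
from jg import *
jg()
b=optics.read_camera('side');cv2.imwrite('pics/side6.png',b)
cv2.imwrite('pics/c6.png',cv2.resize(b[320:460,220:360],None,fx=4.2,fy=4.2,interpolation=3))"
```

```text
t 15.975 pos [ 0.4902 -0.1653  0.0563] yaw -77.41053136420922 down [ 0.0102 -0.0064 -0.9999] F [ 4.1011 -4.3815  8.9913] M [-0.5836 -0.5444  0.0013] open 0.2662334583713208
tool delta cm [-0.0017 -0.1234  0.072 ]
jig xy mm -33.25926732068149 -32.72282407320809 F on fences 5.168491105343218 3.0502353960060176
```

View pics/c6.png

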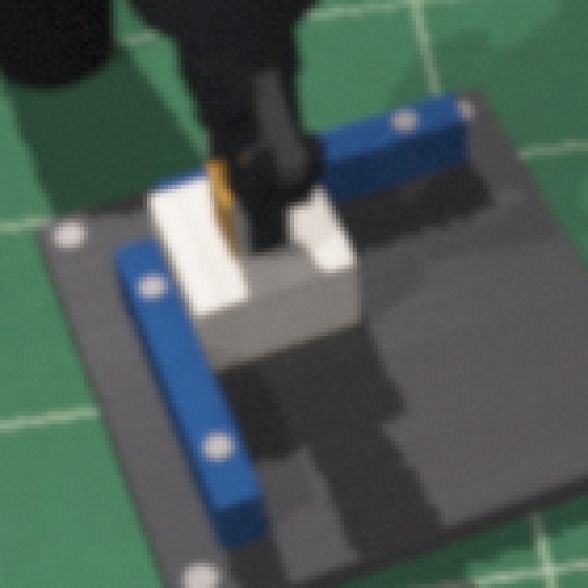

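Request:
arm_command(
  increments=[
    [[0,-0.1,0.1,0],[0,-0.1,0.1,0],[0,0,0.1,0],[0,0,0,0],[0,0,0,0]],
  ],
)

```text
time: 16.65
eef_pos: [0.4894, -0.1652, 0.0568]
tcp_rot: [0.709, 0.074, -0.697, 0.082]
contact_force: [11.2, -6.1, 4.0]
opening: 0.264
```

```bash
python3 -c "
from jg import *
jg()"
```

```text
t 16.65 pos [ 0.4894 -0.1652  0.0568] yaw -77.37538274114685 down [ 0.0179 -0.0101 -0.9998] F [11.1747 -6.0939  3.9542] M [-0.9077 -1.8358  0.2307] open 0.26444442272286994
tool delta cm [-0.0013 -0.0965  0.0009]
jig xy mm -32.99043754537089 -32.01243713689562 F on fences 8.378056134948984 9.582196915878955
```

Request:
arm_command(
  increments=[
    [[0.1,0,0,0],[0.1,0,0,0],[0.1,0,0,0],[0,0,0,0],[0,0,0,0]],
  ],
)

```text
time: 17.27
eef_pos: [0.4898, -0.1654, 0.0564]
tcp_rot: [0.708, 0.074, -0.697, 0.082]
contact_force: [6.6, -3.2, 17.8]
opening: 0.268
```

```bash
python3 -c "
from jg import *
jg()"
```

```text
t 17.275 pos [ 0.4898 -0.1654  0.0564] yaw -77.3947382832744 down [ 0.0166 -0.0093 -0.9998] F [ 6.5547 -3.1958 17.796 ] M [-0.222  -0.5702  0.1714] open 0.26839100324875703
tool delta cm [-0.0021 -0.12    0.0389]
jig xy mm -33.22496920880641 -32.39248127130939 F on fences 4.544687152801535 5.70286106836482
```

Request:
arm_command(
  increments=[
    [[0,0,0,0],[0,0,0,0],[0,0,0,0],[0,0,0,0]],
  ],
)

```text
time: 17.77
eef_pos: [0.4898, -0.1654, 0.0564]
tcp_rot: [0.708, 0.074, -0.697, 0.082]
contact_force: [6.9, -2.6, 17.2]
opening: 0.266
```

```bash
python3 -c "
from jg import *
s=sensors.get_state();print(s['qpos'])
jg()"
```

```text
[-0.5221  0.152   2.0908  0.0003  0.8797  0.8283]
t 17.775 pos [ 0.4898 -0.1654  0.0564] yaw -77.39231957167158 down [ 0.0166 -0.0093 -0.9998] F [ 6.9128 -2.6379 17.2342] M [-0.2705 -0.59    0.1207] open 0.2661777278136196
tool delta cm [-0.002  -0.1161  0.036 ]
jig xy mm -33.18649124692204 -32.3632032684015 F on fences 4.077979730988396 6.173748206275171
```

Request:
arm_command(
  increments=[
    [[0,0,0,0],[0,0,0,0],[0,0,0,0],[0,0,0,0]],
  ],
  grip_force=25,
)

```text
time: 18.27
eef_pos: [0.4899, -0.1654, 0.0564]
tcp_rot: [0.708, 0.074, -0.697, 0.082]
contact_force: [6.9, -3.8, 18.1]
opening: 0.269
```

```bash
python3 -c "
from jg import *
jg()"
```

```text
t 18.275 pos [ 0.4899 -0.1654  0.0564] yaw -77.39179660055582 down [ 0.0167 -0.0093 -0.9998] F [ 6.8792 -3.8141 18.0585] M [-0.2465 -0.6348  0.1412] open 0.2686349251011939
tool delta cm [-0.0021 -0.1191  0.04  ]
jig xy mm -33.215694254652966 -32.40289363940323 F on fences 5.218727707396518 5.885203064424059
```

Request:
arm_command(
  increments=[
    [[0.1,0,0,0],[0,-0.1,0.1,0],[0.1,0,0,0],[0,-0.1,0.1,0],[0.05,-0.05,0.05,0],[0,0,0,0],[0,0,0,0],[0,0,0,0]],
  ],
  grip_force=20,
)

```text
time: 19.27
eef_pos: [0.4897, -0.1652, 0.0565]
tcp_rot: [0.71, 0.072, -0.695, 0.083]
contact_force: [8.0, -4.3, 24.2]
opening: 0.264
```

```bash
python3 -c "
from jg import *
jg()
b=np.mean([optics.read_camera('side').astype(float) for _ in range(6)],0).astype('uint8');cv2.imwrite('pics/side7.png',b)
cv2.imwrite('pics/c7.png',cv2.resize(b[340:430,225:325],None,fx=6,fy=6,interpolation=3))"
```

```text
t 19.275 pos [ 0.4897 -0.1652  0.0565] yaw -77.38243110618254 down [ 0.0231 -0.0131 -0.9996] F [ 8.0098 -4.2551 24.2219] M [-0.3182 -0.7553  0.2269] open 0.2643296547898253
tool delta cm [-0.0024 -0.102   0.0278]
jig xy mm -33.04500755701842 -32.28078549023413 F on fences 5.895034149318222 6.892887118645743
```

View pics/c7.png

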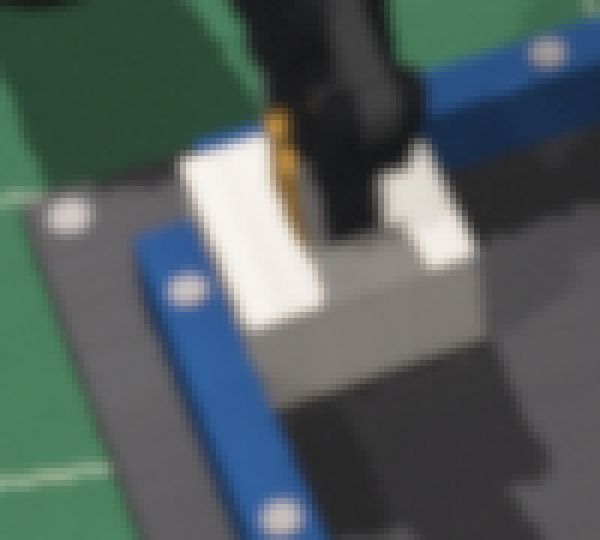

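Request:
arm_command(
  increments=[
    [[-0.2,0,0,0],[-0.15,0.1,-0.1,0],[-0.1,0.1,-0.1,0],[0,0,0,0],[0,0,0,0],[0,0,0,0]],
  ],
)

```text
time: 20.32
eef_pos: [0.4895, -0.1652, 0.0568]
tcp_rot: [0.709, 0.073, -0.697, 0.083]
contact_force: [10.7, -5.0, 8.6]
opening: 0.265
```

```bash
python3 -c "
from jg import *
jg()
b=np.mean([optics.read_camera('side').astype(float) for _ in range(6)],0).astype('uint8');cv2.imwrite('pics/side8.png',b)
a=cv2.imread('pics/side7.png')
g=lambda i:cv2.cvtColor(i,cv2.COLOR_BGR2GRAY).astype(np.float32)
A,B=g(a),g(b)
def sh(n,r0,r1,c0,c1):
    print(n,cv2.phaseCorrelate(A[r0:r1,c0:c1],B[r0:r1,c0:c1],cv2.createHanningWindow((c1-c0,r1-r0),cv2.CV_32F)))
sh('front face bottom',385,412,262,312);sh('right corner',370,402,292,316);sh('left white edge',358,392,246,270);sh('near-left corner',385,412,258,282);sh('ref plate',420,460,240,380)
sh('ref fence',330,370,300,345)
cv2.imwrite('pics/c8.png',cv2.resize(b[340:430,225:325],None,fx=6,fy=6,interpolation=3))"
```

```text
t 20.325 pos [ 0.4895 -0.1652  0.0568] yaw -77.34709676960225 down [ 0.0189 -0.0109 -0.9998] F [10.6635 -5.0138  8.6089] M [-0.8701 -1.7335  0.3369] open 0.265282780612015
tool delta cm [-0.0014 -0.0923  0.0055]
jig xy mm -32.948361648239874 -32.05862611548634 F on fences 7.2126293224940365 9.318069395409305
front face bottom ((-0.08275769765678831, 0.3777421610776983), 1.0217165275856301)
right corner ((-0.20053985829042809, -0.08342253386255649), 1.0021556712066133)
left white edge ((-0.10113748135816891, -0.02335964058674378), 0.9939733390454892)
near-left corner ((0.015154574571340618, 0.41974924721106), 0.9863178553404631)
ref plate ((0.06761553493946337, -0.020133227120194164), 0.9480106264352799)
ref fence ((0.3175332921939784, -0.09097341304194728), 0.8285157288445367)
```

View pics/c8.png

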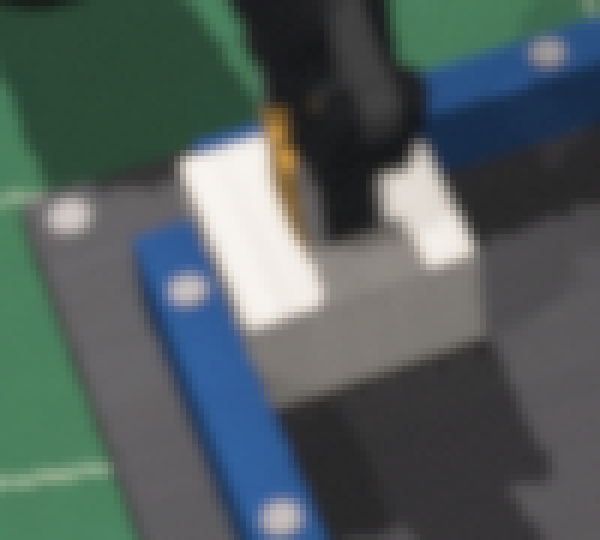

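Request:
arm_command(
  increments=[
    [[0,0.1,-0.1,0],[0,0.1,-0.1,0],[0,0,-0.1,0],[0,0,0,0],[0,0,0,0]],
  ],
)

```text
time: 21.25
eef_pos: [0.49, -0.1654, 0.0563]
tcp_rot: [0.706, 0.075, -0.699, 0.081]
contact_force: [3.3, -3.3, 14.4]
opening: 0.266
```

```bash
python3 -c "
from jg import *
jg()"
```

```text
t 21.25 pos [ 0.49   -0.1654  0.0563] yaw -77.37449551257716 down [ 0.0106 -0.0072 -0.9999] F [ 3.3472 -3.2844 14.3629] M [-0.4965 -0.2734  0.0902] open 0.2659355142801785
tool delta cm [-0.0017 -0.1251  0.057 ]
jig xy mm -33.276092833113914 -32.573410539901985 F on fences 3.933665117915377 2.552937774870262
```

Request:
arm_command(
  increments=[
    [[0,0,0,0],[0,0,0,0],[0,0,0,0],[0,0,0,0]],
  ],
  grip=3.2,
  grip_force=40,
)

```text
time: 21.75
eef_pos: [0.4852, -0.1623, 0.0514]
tcp_rot: [-0.703, -0.078, 0.703, -0.078]
contact_force: [0.2, -2.3, 1.8]
opening: 0.378
```

```bash
python3 -c "
from jg import *
jg()
b=np.mean([optics.read_camera('side').astype(float) for _ in range(4)],0).astype('uint8');cv2.imwrite('pics/side9.png',b)
a=cv2.imread('pics/side8.png')
f=lambda i:cv2.resize(i[340:430,225:325],None,fx=4,fy=4,interpolation=3)
cv2.imwrite('pics/c9.png',np.hstack([f(a),f(b)]))"
```

```text
t 21.75 pos [ 0.4852 -0.1623  0.0514] yaw -77.39729993345833 down [-0.0009  0.0001 -1.    ] F [ 0.2318 -2.2929  1.8229] M [-0.4713 -0.0377 -0.0028] open 0.37813204112376886
tool delta cm [-0.0004  0.2811 -0.3462]
jig xy mm -29.216963302646228 -28.53760417619847 F on fences 2.2884570417241727 -0.2722964342725925
```

View pics/c9.png

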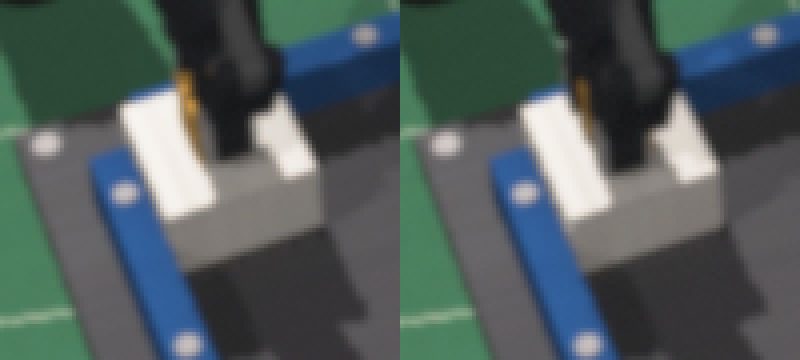

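Request:
arm_command(
  increments=[
    [[0,0.2,-0.2,0],[0,0.2,-0.17,0],[0.1,0,0,0],[0.1,0,0,0],[0.1,0,0,0],[0,0,0,0],[0,0,0,0]],
  ],
)

```text
time: 22.82
eef_pos: [0.4914, -0.1658, 0.0514]
tcp_rot: [0.703, 0.077, -0.702, 0.078]
contact_force: [-4.1, 2.3, 14.2]
opening: 0.375
```

```bash
python3 -c "
from jg import *
jg()"
```

```text
t 22.825 pos [ 0.4914 -0.1658  0.0514] yaw -77.39832122763393 down [ 0.0014 -0.0002 -1.    ] F [-4.0587  2.2633 14.1766] M [0.4049 0.6694 0.0204] open 0.3746679690873528
tool delta cm [-0.0003 -0.1897  0.1795]
jig xy mm -33.92093060336726 -33.79846777235009 F on fences -3.091656945978804 -3.4693845301163657
```

Request:
arm_command(
  increments=[
    [[0,-0.1,0.1,0],[0.1,-0.1,0.1,0],[0.1,0,0,0],[0,0,0,0],[0,0,0,0]],
  ],
)

```text
time: 23.45
eef_pos: [0.4913, -0.1657, 0.0513]
tcp_rot: [0.705, 0.076, -0.701, 0.079]
contact_force: [-2.4, 0.4, 17.6]
opening: 0.376
```

```bash
python3 -c "
from jg import *
jg()"
```

```text
t 23.45 pos [ 0.4913 -0.1657  0.0513] yaw -77.41881813658381 down [ 0.007  -0.0033 -1.    ] F [-2.371   0.4332 17.6333] M [0.3623 0.3185 0.0634] open 0.3762016476855789
tool delta cm [-0.002  -0.185   0.1774]
jig xy mm -33.874990964765765 -33.776311607955314 F on fences -0.9384291608151858 -2.220090599162295
```

Request:
arm_command(
  increments=[
    [[0,-0.1,0.1,0],[0,-0.05,0.1,0],[0.05,0,0,0],[0,0,0,0],[0,0,0,0]],
  ],
)

```text
time: 24.08
eef_pos: [0.4908, -0.1656, 0.0514]
tcp_rot: [0.707, 0.075, -0.699, 0.08]
contact_force: [2.4, -1.4, 16.3]
opening: 0.375
```

```bash
python3 -c "
from jg import *
jg()"
```

```text
t 24.075 pos [ 0.4908 -0.1656  0.0514] yaw -77.46105625632788 down [ 0.0121 -0.0055 -0.9999] F [ 2.3923 -1.4394 16.2654] M [ 0.1302 -0.2642 -0.0589] open 0.3753938797897136
tool delta cm [-0.0027 -0.1584  0.1331]
jig xy mm -33.60966424354182 -33.332191042267716 F on fences 1.9251314823724293 2.0220893785556084
```

Request:
arm_command(
  increments=[
    [[0,0,0,0],[0,0,0,0],[0,0,0,0],[0,0,0,0]],
  ],
  grip=1.5,
  grip_force=60,
)

```text
time: 24.58
eef_pos: [0.4908, -0.1656, 0.0521]
tcp_rot: [0.707, 0.075, -0.699, 0.08]
contact_force: [-0.3, -0.3, 19.8]
opening: 0.27
```

```bash
python3 -c "
from jg import *
jg()"
```

```text
t 24.575 pos [ 0.4908 -0.1656  0.0521] yaw -77.44957411287162 down [ 0.0114 -0.0051 -0.9999] F [-0.2539 -0.2715 19.8466] M [0.5069 0.075  0.0239] open 0.26956748958723764
tool delta cm [-0.0025 -0.1621  0.1319]
jig xy mm -33.64676184064622 -33.32045703010199 F on fences 0.20982541146504535 -0.3069106757742905
```

Request:
arm_command(
  increments=[
    [[-0.1,-0.1,0.1,0],[-0.1,-0.1,0.1,0],[-0.1,0,0.1,0],[0,0,0,0],[0,0,0,0]],
  ],
)

```text
time: 25.2
eef_pos: [0.4888, -0.1654, 0.0527]
tcp_rot: [0.709, 0.073, -0.697, 0.081]
contact_force: [9.7, -5.6, 0.2]
opening: 0.272
```

```bash
python3 -c "
from jg import *
jg()"
```

```text
t 25.2 pos [ 0.4888 -0.1654  0.0527] yaw -77.50724927217483 down [ 0.0179 -0.0092 -0.9998] F [ 9.6995 -5.6035  0.1944] M [-0.9726 -1.8141 -0.1194] open 0.27220000588561055
tool delta cm [-0.0002 -0.0984 -0.0671]
jig xy mm -33.008762973848924 -31.33025220366837 F on fences 7.578635267796677 8.248940876137965
```

Request:
arm_command(
  increments=[
    [[0.1,0.05,-0.1,0],[0.1,0,0,0],[0,0,0,0],[0,0,0,0]],
  ],
)

```text
time: 25.7
eef_pos: [0.489, -0.1655, 0.0523]
tcp_rot: [0.707, 0.074, -0.698, 0.08]
contact_force: [3.6, -3.0, 12.5]
opening: 0.27
```

```bash
python3 -c "
from jg import *
jg()"
```

```text
t 25.7 pos [ 0.489  -0.1655  0.0523] yaw -77.46775517974658 down [ 0.0137 -0.0077 -0.9999] F [ 3.6134 -3.0406 12.4769] M [-0.3861 -0.4283 -0.086 ] open 0.27007244821902565
tool delta cm [-0.0007 -0.1149 -0.0414]
jig xy mm -33.174232468984926 -31.5877551498255 F on fences 3.7535710230569848 2.86576877224698
```

Request:
arm_command(
  increments=[
    [[-0.05,-0.05,0.1,0],[0,-0.05,0.05,0],[0,0,0,0],[0,0,0,0],[0,0,0,0]],
  ],
)

```text
time: 26.32
eef_pos: [0.4889, -0.1654, 0.0525]
tcp_rot: [0.709, 0.073, -0.697, 0.081]
contact_force: [9.7, -5.1, 6.2]
opening: 0.267
```

```bash
python3 -c "
from jg import *
jg()
b=np.mean([optics.read_camera('side').astype(float) for _ in range(4)],0).astype('uint8');cv2.imwrite('pics/side10.png',b)
a=optics.read_camera('top');cv2.imwrite('pics/top10.png',a)
f=lambda i:cv2.resize(i,None,fx=4,fy=4,interpolation=3)
cv2.imwrite('pics/c10.png',f(b[335:435,225:345]))
print([ (q,optics.place_of(c,q)[:1]) for c in('side',) for q in('block_top_centre','jig_corner','block_mid_centre','stamp_tin','glue_jar')])
cv2.imwrite('pics/c10b.png',b)"
```

```text
t 26.325 pos [ 0.4889 -0.1654  0.0525] yaw -77.49678807076705 down [ 0.0186 -0.0097 -0.9998] F [ 9.7039 -5.1028  6.231 ] M [-0.7494 -1.4017 -0.1212] open 0.2671821399539333
tool delta cm [-0.0005 -0.1043 -0.0573]
jig xy mm -33.067286974589884 -31.428386482597485 F on fences 7.090824867715912 8.362078990880363
[('block_top_centre', [{'at': [375.6, 277.3], 'conf': 0.95}]), ('jig_corner', [{'at': [384.0, 256.2], 'conf': 0.65}]), ('block_mid_centre', []), ('stamp_tin', [{'at': [330.9, 232.2], 'conf': 0.93}]), ('glue_jar', [{'at': [302.5, 402.2], 'conf': 0.65}])]
```

View pics/c10.png

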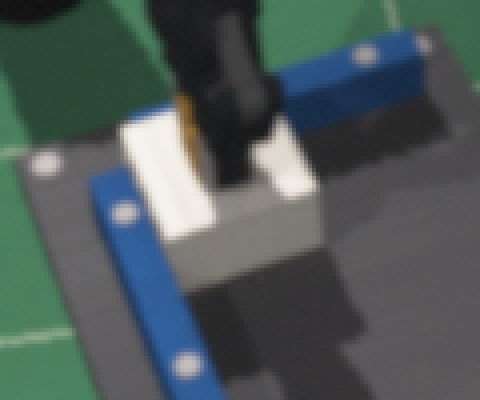

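View pics/c10b.png

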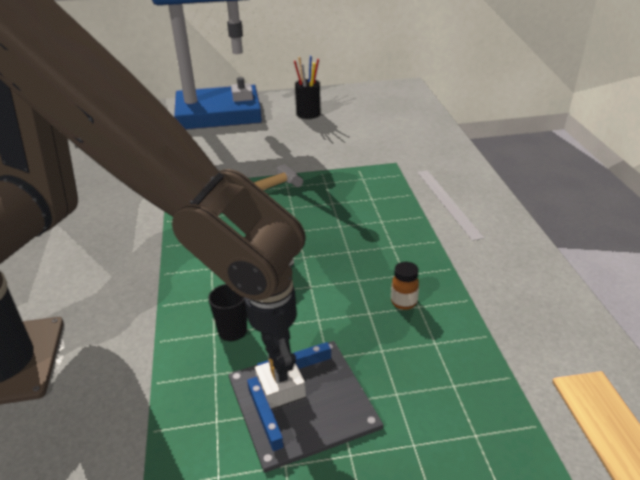

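Request:
arm_command(
  increments=[
    [[0.05,0.03,-0.07,0],[0,0,0,0],[0,0,0,0],[0,0,0,0],[0,0,0,0],[0,0,0,0]],
  ],
)

```text
time: 27.58
eef_pos: [0.489, -0.1655, 0.0524]
tcp_rot: [0.708, 0.073, -0.697, 0.081]
contact_force: [6.7, -3.8, 10.8]
opening: 0.271
```

```bash
python3 -c "
from jg import *
jg()"
```

```text
t 27.575 pos [ 0.489  -0.1655  0.0524] yaw -77.48253355338348 down [ 0.0163 -0.009  -0.9998] F [ 6.6602 -3.8219 10.8496] M [-0.5979 -0.8437 -0.1347] open 0.2706785299128468
tool delta cm [-0.0007 -0.1083 -0.0456]
jig xy mm -33.10825928268771 -31.54541222409175 F on fences 5.178724706347511 5.669695443773502
```

Request:
arm_command(
  increments=[
    [[0,-0.05,0.03,0],[0,0,0,0],[0,0,0,0],[0,0,0,0],[0,0,0,0]],
  ],
)

```text
time: 28.2
eef_pos: [0.4889, -0.1654, 0.0525]
tcp_rot: [0.709, 0.073, -0.697, 0.081]
contact_force: [7.1, -4.4, 8.7]
opening: 0.271
```

```bash
python3 -c "
from jg import *
jg()
a=optics.read_camera('top');cv2.imwrite('pics/top11.png',a)
for q in('block_mid_centre','block_low_centre','stamp_tin','glue_jar','mallet'): print(q,optics.place_of('top',q)[:1])
"
```

```text
t 28.2 pos [ 0.4889 -0.1654  0.0525] yaw -77.48160643942583 down [ 0.0173 -0.0099 -0.9998] F [ 7.0509 -4.3711  8.6883] M [-0.7406 -0.9357 -0.1576] open 0.27077057830404505
tool delta cm [-0.0006 -0.1019 -0.0499]
jig xy mm -33.043811601740956 -31.502410630399776 F on fences 5.799719033954706 5.931648095714276
block_mid_centre [{'at': [287.1, 272.5], 'conf': 0.78}]
block_low_centre [{'at': [287.2, 273.5], 'conf': 0.49}]
stamp_tin [{'at': [323.2, 351.1], 'conf': 0.86}]
glue_jar [{'at': [192.8, 340.4], 'conf': 0.72}]
mallet [{'at': [289.5, 154.6], 'conf': 0.6}]
```

View pics/top11.png

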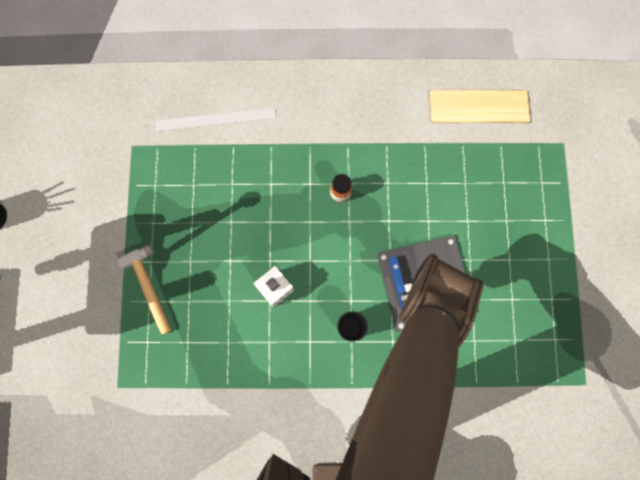

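The top view shows the remaining two blocks still nested at about (273, 287). The jar (341, 187), the tin (351, 326) and the hammer have not moved. The block is steady in the corner, so I am handing in.

```bash
python3 -c "
from plant import ctrl
print(ctrl.sign_off())"
```

```text
the job is handed in; nothing more can be done
None
```

The top block now stands on the jig plate in the corner, still held by its stem and pressed against both blue fences. I handed the job in at about 28 s.

**How it went:** I lifted the block 10 cm straight up off the pile, carried it over and set it on the plate. I then slid it against both fences. Pressing made the tool lean by about 1°. So, with the block standing in the corner, I opened the jaws briefly and gripped it again with the tool leaning to suit. I then pressed it back into the corner.

**Last checks:**
- **Pressing force:** about 5.8 N and 5.9 N on the two fences and about 9 N down on the plate. These come from the wrist, so friction on the plate may take part of the sideways push.
- **Position:** the tool ended 33.0 mm and 31.5 mm from the two fence lines, where the block's centre should be 32 mm from each. That agrees to about the calibration's 2 mm.
- **Grip:** opening 0.27 on the stem at 60 N, steady.
- **Other things:** the top camera shows the two lower blocks still nested, and the jar, tin and hammer where they were.

**Not certain:**
- **Tilt:** the tool leans about 1.1°, mostly from its own give under load. From how that lean changed after the second grip, I estimate the block itself is under about 0.5° off flat.
- **Image check:** an image comparison I ran before the second grip to test for tilt was inconclusive.
- **Flush fit:** I judged this from the forces and the side view, because the cameras cannot show gaps under a millimetre.

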